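# Slide the top plate off the pile onto the rest

### The arm

A 6-joint arm with a two-finger parallel gripper is mounted at the origin on a cart in front of the work surface, level with it; the furniture and walls round the work are solid. World frame = base frame: x ahead of the robot, y to its left, z up, the work surface at z = 0. Lengths are in m, angles in rad, forces in N, time in s.
With the tool pointing down it reaches from about 0.35 to 0.8 m from the base axis. Payload 7.3 kg.
Tool frame: the origin (TCP) lies between the finger pads; the fingertips stand 25 mm ahead of it and the grasp point (between the pads) lies 6 mm ahead of it (r.tip_extent is the distance from the TCP to the fingertips, in m); z points along the fingers, y is the line along which they close (so a half turn about z gives the same grasp; the last joint's range is limited). The gripper opens to 85 mm and grips with 20 to 120 N. Pads are 22 mm wide; open, the fingers measure 114 mm over their backs; the gripper's body (76 mm by 85 mm) begins 54 mm behind the grasp point. The pads swing forward as they close: fully open they stand 13 mm farther back than shut.
Start: joints at [1.044, 0.342, 1.524, -0, 1.275, -0.146], TCP at [0.195, 0.487, 0.256] pointing down, gripper open.
Joint ranges: [-2.53, 2.53], [-0.77, 2.02], [0.04, 2.7], [-1, 4.14], [0.28, 2.66], [-3.11, 3.11]. Speed limits (rad/s): [2.57, 2.57, 3.14, 3.14, 3.14, 3.14].

### API

Orientations are given as a unit quaternion [x, y, z, w].
In Python, from workcell import r, command_gripper, optics gives the robot as it stands. The module is installed in compiled form; this text tells all that it offers. Calls block until the motion is done:
- r.reach(position, orientation): joint-space move of the TCP to a pose.
- r.move_straight(position, orientation=None, speed=0.15, max_force=None): straight line of the TCP; orientation=None keeps the orientation; speed is the mean speed in m/s. With max_force (N) it stops when the force on the tool has changed by that much, and returns True; else False.
- r.movej(angles): joint-space move.
- command_gripper(opening, force=None): finger opening in m; force is the grip in N (None keeps the last); returns when the fingers have stopped.
- r.hold(seconds).
- r.solve_ik(position, orientation): joint angles nearest the present ones, or None.
- r.read_state(): the state.
- optics.get_image(name): name is "side" or "top" or "wrist"; returns (picture, depth): 400x640x3 uint8, red, green, blue; 400x640 float32, m along the optical axis (not along the pixel's ray), 0 where there is no reading.
- optics.camera_model(name): a dict with "K" (3x3 intrinsics, pixels), "R" (3x3) and "t" (3): a world point X has camera coordinates R X + t; the wrist camera has in their place "tool_from_camera" (4x4, takes a point from camera to tool coordinates, whose origin is the TCP and whose axes are the flange's). Camera axes: x right, y down, z forward; pixel columns grow to the right and rows downward; lengths in m; the calibration is good to about 2 mm. The wrist camera is an equidistant fisheye: a pixel r from the principal point sees the ray r / f radians off the axis. A picture is of the moment at which its call begins: read the wrist's pose just before it. camera_model takes no time and is no camera call.
A pose or a line that the arm cannot do raises r.PlanningError and nothing moves.
- r.finish_job(): hands the job in; it is judged then, once.
The state is a dict: "time_s": time; "joint_positions": joint angles; "dq": joint speeds; "tau": joint torques, N m; "eef_pos": TCP position; "eef_rot": TCP orientation; "contact_force": force on the tool from outside, world axes, zero at the start; "torque": the same for the moment, N m; "grip_width": finger opening in m; "grip_force": force on a finger pad.
Only numpy, scipy, OpenCV 4.12 (cv2) and the standard library are available. Lean on these libraries where they do the work, as an engineer would, in place of code of your own. Each camera call takes 0.05 s, during which the arm holds its last target. There are 200 camera calls.

### The job

Three ground steel plates lie in a pile on the unloading stand, held by a sprung gate. Press the gate lever's black pad down until it snaps over and stays down by itself, then slide the top plate sideways, without lifting it, onto the bare raised rest on the other side of the gate, so that it lies wholly on the rest, roughly square and centred. Leave the two plates below as they lie and the things standing round about alone.

Things in the scene. Friction and masses are not known exactly. Their poses are not given: they have to be found in the camera images.
- stand: Plate unloading stand, fixed: grey base 90 (x) x 300 (y) mm. On its -y half a pile seat, centred at y = -80 mm, top 30 mm above the bench; on its +y half the rest; between them a 25 mm gap with the gate lever, whose hinge and spring bracket (x = 45 to 123 mm) are 51 mm high. Origin: on the bench, middle of the base. y runs from pile to rest (about the robot's left), -x points about towards the robot.
- rest (a point): Centre of the top face of the bare dark steel rest, a block 56 (x) x 150 (y) mm in the stand's axes, at the stand's x = 0, y = +75 mm, 53 mm above the bench: 1 mm lower than the underside of the top plate in the pile.
- gate (a joint): Gate lever angle, rad: 0 = up (start), 0.20 = fully down on its stop. Steel bar in the gap, hinged along the stand's y at x = +55 mm, 42 mm high. Sprung up with about 6 N at the pad until 0.14 rad; beyond, it snaps over centre and stays down by itself. Up, its nose (x = -20 mm, 62 mm high) blocks the top plate; fully down it is below the level of the rest.
- gate_pad (a point): Centre of the upper face of the lever's black pressing pad (34 mm along x, 26 mm along y), on the robot's side of the stand at its x = -89, y = -12.5 mm; 60 mm above the bench when up, about 31 mm when fully down (144 mm from the hinge).
- plate_top: Topmost steel plate, 60 (x) x 100 (y) x 12 (z) mm, about 0.5 kg, two screw holes on its middle line. Origin: centre of its underside, which is 54 mm above the bench at the start and 53 mm when on the rest. Its y lies along the stand's y. Its sides are free: it can be pinched across its 60 mm or pushed on its end.
- plate_mid: The second plate, the same, directly under the top one (underside 42 mm above the bench). Loose, must stay where it lies. Origin: centre of its underside.
- plate_low: The lowest plate, the same, on the seat (underside 30 mm above the bench). Loose, must stay where it lies. Origin: centre of its underside.
- white_cup: Bystander: plain off-white cup, 59 mm across, 54 mm high, standing at the left near the robot. Origin: centre of its underside.
- paste_pot: Bystander: small round screw-top pot, 36 mm across, 22 mm high, at the right near the robot. Origin: centre of its underside.
- nozzle_bottle: Bystander: small off-white nozzle bottle, 31 mm across, 98 mm high, standing at the far left. Origin: centre of its underside.
There are look-alikes about, which are no part of the job. What is shaped like the plate_top but green or turquoise is not meant.

How it is judged:
By the outcome, as a careful person would: the job done as asked, in the order asked, and still so for the second after the job is handed in, with the robot touching nothing.
It also fails if it takes over 48 s, if anything falls off the work surface, if the arm or the gripper's body presses on something with over 40 N, if the wrist force passes 120 N, or if a joint passes its speed limit or range.

## Working session

There is one attempt and no reset: what is moved stays moved. The work goes in short steps, each a Python script; the robot and the scene stay as the last script left them, time stands still between calls to the robot, and variables do not carry over. Pictures are saved under pics/ and viewed, at most 10 in all, crops included, and the job is handed in when it is done.

```bash
mkdir -p pics; cat > h.py <<'E'
import numpy as np, cv2
from workcell import r, command_gripper, optics
def grab(n,name):
    im,d=optics.get_image(n); cv2.imwrite(f'pics/{name}.png',im[:,:,::-1]); np.save(f'pics/{name}.npy',d); return im,d
def px2w(n,d,u,v,z=None):
    m=optics.camera_model(n);K=np.array(m['K']);R=np.array(m['R']);t=np.array(m['t'])
    ray=np.linalg.inv(K)@[u,v,1]
    if z is None:
        p=d[int(v)-1:int(v)+2,int(u)-1:int(u)+2]; return R.T@(ray*np.median(p[p>0])-t)
    c=-R.T@t; w=R.T@ray; return c+w*(z-c[2])/w[2]
E
python3 - <<'E'
from h import *
print(r.read_state()); 
for n in('top','side'):
    grab(n,n); m=optics.camera_model(n); print(n,m['K'],-np.array(m['R']).T@np.array(m['t']))
print(optics.camera_model('wrist'))
E
```

```text
{'time_s': 0.0, 'joint_positions': array([ 1.04395729e+00,  3.42724142e-01,  1.52507936e+00, -2.87966813e-05,
        1.27541126e+00, -1.45985768e-01]), 'dq': array([-9.12647342e-05,  6.44345139e-04,  8.31688527e-05,  4.46762474e-04,
       -1.02280114e-03, -2.59704895e-04]), 'tau': array([ 3.69484933e-04, -4.33685052e+01, -2.46017396e+01, -1.57210220e-04,
        7.88043573e-03,  8.03243807e-06]), 'eef_pos': array([0.19492859, 0.48704605, 0.25560345]), 'eef_rot': array([ 1.89273644e-01,  9.81924045e-01, -7.70136165e-04, -2.54731683e-04]), 'contact_force': array([-0.28912486,  0.08226891,  0.05317971]), 'torque': array([-0.03813369,  0.03402255,  0.02275714]), 'grip_force': 0.0, 'grip_width': 0.08540332859725365}
top [[428.38406476   0.         318.45625071]
 [  0.         428.38406476 201.72646149]
 [  0.           0.           1.        ]] [ 0.29701352 -0.03298791  1.222108  ]
side [[468.95550366   0.         312.46278026]
 [  0.         468.95550366 191.32103336]
 [  0.           0.           1.        ]] [0.46345966 0.90187308 0.72427314]
{'K': array([[309.70691629,   0.        , 319.67352982],
       [  0.        , 309.70691629, 200.33878869],
       [  0.        ,   0.        ,   1.        ]]), 'tool_from_camera': array([[ 6.71642193e-04, -9.49452607e-01, -3.13909693e-01,
         8.16987114e-02],
       [ 9.99999579e-01,  4.41385913e-04,  8.04584597e-04,
         1.60093875e-04],
       [-6.25359627e-04, -3.13910102e-01,  9.49452504e-01,
        -1.18819048e-01],
       [ 0.00000000e+00,  0.00000000e+00,  0.00000000e+00,
         1.00000000e+00]])}
```

View pics/top.png

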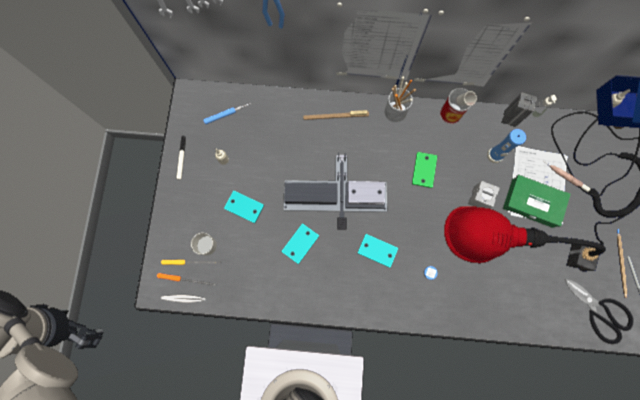

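View pics/side.png

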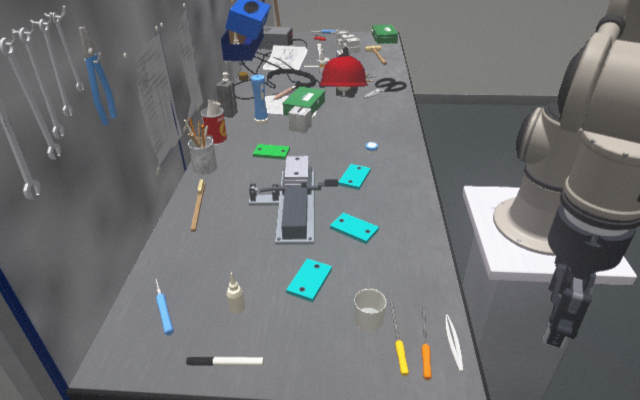

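The top view shows the stand at about (336,194): the grey plate pile is at (367,194), the dark rest at (311,191) and the black pad at (342,224). Candidates shaped like the plate are turquoise (243,206), (300,243), (378,250), green (424,170), and grey steel (367,194) on the stand. The grey one fits, so I'll confirm it in an enlarged crop.

```bash
python3 - <<'E'
from h import *
im=cv2.imread('pics/top.png'); c=cv2.resize(im[140:240,270:400],None,fx=6,fy=6,interpolation=cv2.INTER_CUBIC); cv2.imwrite('pics/crop1.png',c)
d=np.load('pics/top.npy')
for n,u,v in(('plate',358,195),('rest',311,190),('pad',342,225),('lamp',476,235),('lamp2',450,235)): print(n,px2w('top',d,u,v).round(4))
E
```

```text
plate [ 0.5797 -0.1115  0.0653]
rest [0.5857 0.0202 0.0527]
pad [ 0.4925 -0.0739  0.0614]
lamp [ 0.4617 -0.3678  0.2656]
lamp2 [ 0.463  -0.3209  0.2275]
```

View pics/crop1.png

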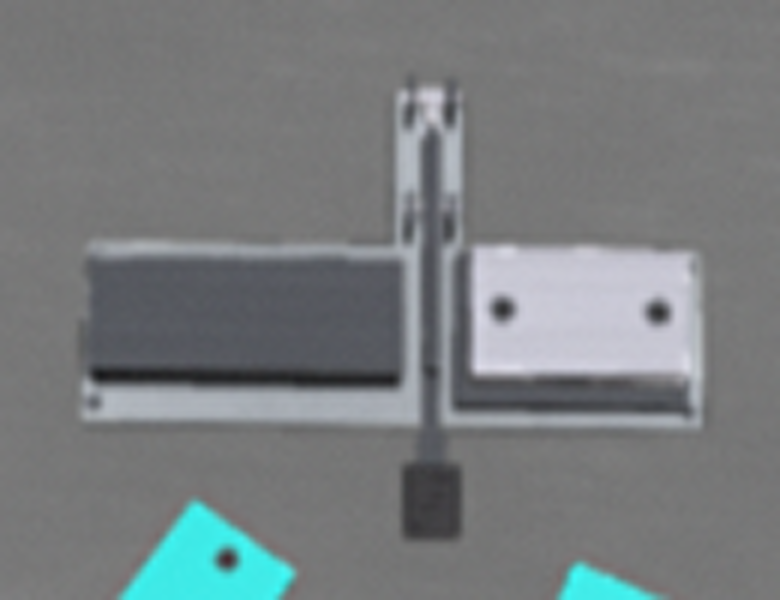

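The crop confirms it: the bare grey plate with two holes lies on the pile, and the stand sits nearly square to the world. I'll compute the geometry and the arm solutions next.

```bash
python3 - <<'E'
from h import *
def C(x,y,z): return px2w('top',None,270+(x+.5)/6-.5,140+(y+.5)/6-.5,z)
for nm,z,pts in(('plate',.066,[(472,247),(697,250),(692,377),(472,375)]),('rest',.053,[(92,255),(403,258),(403,377),(92,370)]),('pad',.060,[(402,464),(460,464),(460,538),(402,538)]),('base',.010,[(88,242),(82,420),(700,428),(702,252)])):
    P=np.array([C(x,y,z)[:2] for x,y in pts]); print(nm,P.mean(0).round(4),(P-P.mean(0)).round(4).tolist())
# depth-based top faces
d=np.load('pics/top.npy');m=optics.camera_model('top');K,R,t=[np.array(m[k]) for k in('K','R','t')]
v,u=np.mgrid[160:235,275:395]; z=d[160:235,275:395]
W=((np.stack([u,v,np.ones_like(u)],-1)@np.linalg.inv(K).T)*z[...,None]-t)@R
for nm,lo,hi,yl,yh in(('plate',.06,.072,-.2,-.07),('rest',.047,.058,-.055,.12),('pad',.05,.07,-.2,.2)):
    k=(W[...,2]>lo)&(W[...,2]<hi)&(W[...,1]>yl)&(W[...,1]<yh)&((W[...,0]<.52) if nm=='pad' else (W[...,0]>.53))
    p=W[k].astype(np.float32); print(nm,k.sum(),np.median(p[:,2]),cv2.minAreaRect(p[:,:2]),p.min(0),p.max(0))
s=np.sqrt(.5)
print('tip',r.tip_extent)
for q in([s,s,0,0],[s,-s,0,0]):
  for p in([.49,-.074,.12],[.58,-.13,.1],[.58,.02,.1]): print(q,p,r.solve_ik(p,q))
E
```

```text
plate [ 0.5914 -0.1351] [[0.0266, 0.0535], [0.0342, -0.0508], [-0.0264, -0.0518], [-0.0343, 0.0491]]
rest [0.5797 0.0202] [[0.0225, 0.0756], [0.0337, -0.0704], [-0.0234, -0.0749], [-0.0327, 0.0697]]
pad [ 0.4979 -0.0719] [[0.0159, 0.0146], [0.0183, -0.0119], [-0.016, -0.0145], [-0.0183, 0.0119]]
base [ 0.5862 -0.0489] [[0.0335, 0.152], [-0.055, 0.1456], [-0.033, -0.1507], [0.0545, -0.1469]]Traceback (most recent call last):
  File "<stdin>", line 11, in <module>
cv2.error: OpenCV(4.12.0) /io/opencv/modules/imgproc/src/convhull.cpp:143: error: (-215:Assertion failed) total >= 0 && (depth == CV_32F || depth == CV_32S) in function 'convexHull'
```

The stand's yaw is about +4.2°, and its origin is about (0.586, -0.053). The plate, rest and pad positions agree with that to a few mm. I'll go above the pad, closed, and take a close look.

```bash
cat >> h.py <<'E'
th=0.0735; ax=np.array([np.cos(th),np.sin(th)]); ay=np.array([-np.sin(th),np.cos(th)])
def quat(s): a=(th+s*np.pi/2)/2; return [float(np.cos(a)),float(np.sin(a)),0.,0.]
E
python3 - <<'E'
from h import *
print('tip',r.tip_extent)
for s in(1,-1):
  for p in([.498,-.072,.12],[.591,-.134,.1],[.58,.02,.1]):
    j=r.solve_ik(p,quat(s)); print(s,p,None if j is None else j.round(2))
E
```

```text
tip 0.025
1 [0.498, -0.072, 0.12] [-0.3   0.46  1.77 -0.    0.92 -0.37]
1 [0.591, -0.134, 0.1] [-0.35  0.64  1.48 -0.    1.02 -0.42]
1 [0.58, 0.02, 0.1] [-0.1   0.6   1.56 -0.    0.98 -0.17]
-1 [0.498, -0.072, 0.12] [-0.3   0.46  1.77 -0.    0.92  2.77]
-1 [0.591, -0.134, 0.1] [-0.35  0.64  1.48 -0.    1.02  2.72]
-1 [0.58, 0.02, 0.1] [-0.1   0.6   1.56 -0.    0.98  2.97]
```

```bash
cat >> h.py <<'E'
from scipy.spatial.transform import Rotation as Ro
def wrist_w(st,u,v,z):
    m=optics.camera_model('wrist');K=m['K'];T=np.array(m['tool_from_camera'])
    x=np.array([u-K[0,2],v-K[1,2]]);rr=np.hypot(*x);a=rr/K[0,0]
    ray=np.r_[np.sin(a)*x/rr,np.cos(a)]
    R=Ro.from_quat(st['eef_rot']).as_matrix(); w=R@T[:3,:3]@ray; c=R@T[:3,3]+st['eef_pos']
    return c+w*(z-c[2])/w[2]
E
python3 - <<'E'
from h import *
import pickle
r.reach([.56,-.13,.22],quat(1)); st=r.read_state(); pickle.dump(st,open('st1.pkl','wb'))
im,d=grab('wrist','w1'); print(st['time_s'],st['eef_pos'],st['contact_force'])
cv2.imwrite('pics/w1b.png',cv2.resize(im[60:360,120:520,::-1],None,fx=2,fy=2,interpolation=cv2.INTER_CUBIC))
E
```

```text
2.6417 [ 0.56014261 -0.12910296  0.22011511] [-0.21362948  0.10062226 -0.3863175 ]
```

View pics/w1b.png

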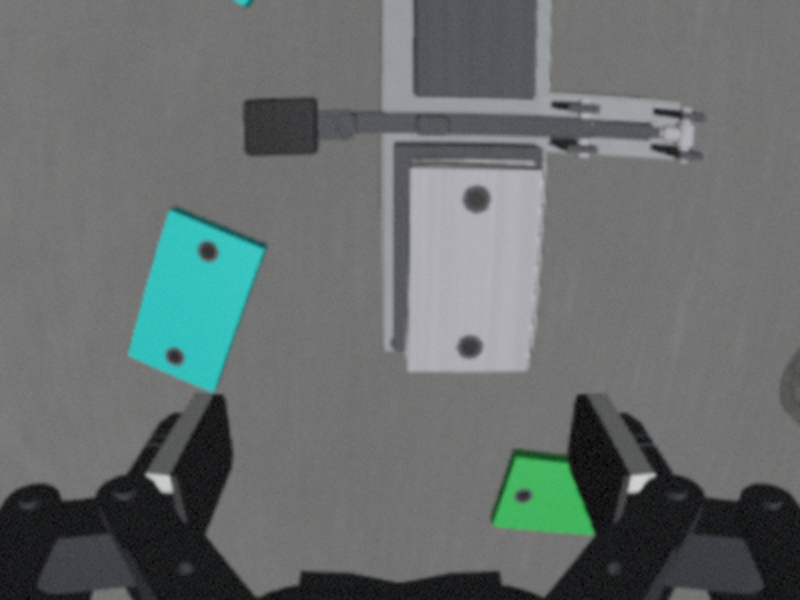

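The close view shows the top plate with corners at crop (409,168), (544,168), (528,372) and (407,372). The pad is at (246–318, 98–156) and the near edge of the rest runs from (415,95) to (536,97).

```bash
python3 - <<'E'
from h import *
import pickle; st=pickle.load(open('st1.pkl','rb'))
for nm,z,pts in(('plate',.066,[(409,168),(544,168),(528,372),(407,372)]),('holes',.066,[(476,199),(470,347)]),('pad',.060,[(246,100),(318,98),(318,153),(246,156)]),('restedge',.053,[(415,95),(536,97)])):
    P=np.array([wrist_w(st,120+x/2,60+y/2,z)[:2] for x,y in pts]);c=P.mean(0);o=c-[.5857,-.0535]
    print(nm,c.round(4),'stand',round(o@ax,4),round(o@ay,4),[((p-c)@ax*1e3).round(1) for p in P],[((p-c)@ay*1e3).round(1) for p in P])
E
```

```text
plate [ 0.5941 -0.1327] stand 0.0026 -0.0796 [np.float64(-30.2), np.float64(30.7), np.float64(30.0), np.float64(-30.5)] [np.float64(49.8), np.float64(50.8), np.float64(-50.6), np.float64(-50.0)]
holes [ 0.5942 -0.133 ] stand 0.0026 -0.0799 [np.float64(0.0), np.float64(-0.0)] [np.float64(36.3), np.float64(-36.3)]
pad [ 0.5016 -0.0708] stand -0.0851 -0.0111 [np.float64(-16.2), np.float64(16.9), np.float64(16.5), np.float64(-17.2)] [np.float64(12.8), np.float64(12.6), np.float64(-12.4), np.float64(-13.0)]
restedge [ 0.5887 -0.0506] stand 0.0032 0.0026 [np.float64(-28.0), np.float64(28.0)] [np.float64(-0.3), np.float64(0.3)]
```

```bash
python3 - <<'E'
from h import *
command_gripper(0.0,30); q=quat(1)
r.reach([.500,-.0715,.11],q)
a=r.move_straight([.500,-.0715,.054],speed=.04,max_force=30); st=r.read_state(); print(a,st['eef_pos'],st['contact_force'])
r.move_straight([.500,-.0715,.16],speed=.15)
r.reach([.56,-.132,.22],q)
command_gripper(.085); st=r.read_state(); im,d=grab('wrist','w2'); print(st['time_s'],st['eef_pos'],st['contact_force'])
cv2.imwrite('pics/w2b.png',cv2.resize(im[60:360,120:520,::-1],None,fx=2,fy=2,interpolation=cv2.INTER_CUBIC))
E
```

```text
False [ 0.50051034 -0.07150067  0.056182  ] [-7.05012323  1.86104565 22.31827423]
7.7583 [ 0.5600069  -0.13200678  0.22003142] [ 0.02279657 -0.42616969 -0.34081438]
```

View pics/w2b.png

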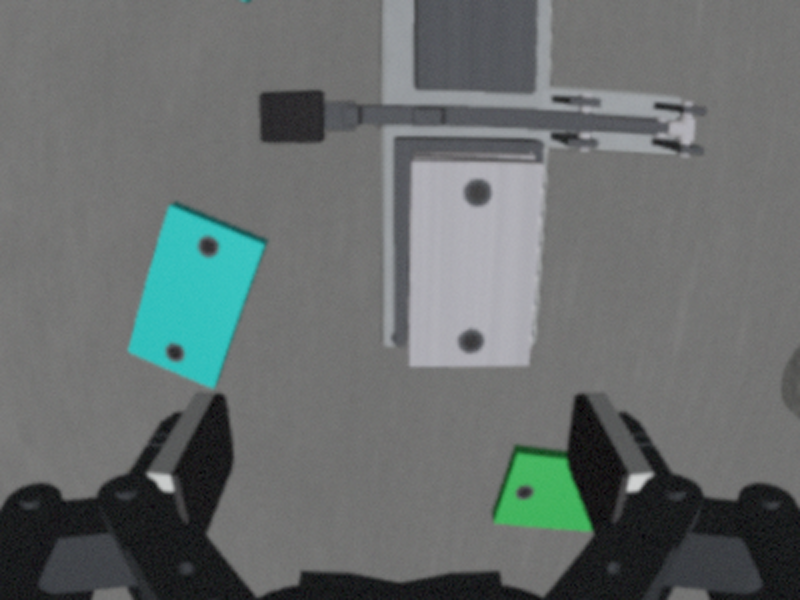

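The pad has shrunk from 72 to 64 px, so it stays down on its own, and the tip bottomed at z = 31 mm against the stop. Now I'll pinch the top plate and slide it.

```bash
python3 - <<'E'
from h import *
q=quat(1); P=np.array([.5941,-.1329])
r.reach([*P,.13],q)
print(r.move_straight([*P,.0765],speed=.06,max_force=10))
command_gripper(.05,25); st=r.read_state(); print(st['time_s'],st['eef_pos'],st['contact_force'],st['grip_width'],st['grip_force'])
st=r.read_state(); G=np.array([.5832,.0242])
z=.0765
a=r.move_straight([*(P+.25*(G-P)),z],speed=.06,max_force=25); st=r.read_state(); print(a,st['eef_pos'],st['contact_force'],st['grip_width'],st['grip_force'])
im,d=grab('side','s2'); cv2.imwrite('pics/s2b.png',cv2.resize(im[120:260,220:380,::-1],None,fx=4,fy=4,interpolation=cv2.INTER_CUBIC))
E
```

```text
False
9.675 [ 0.59446048 -0.1329869   0.07709907] [0.64942106 1.10270824 3.27988718] 0.05945572294649949 28.177533745765686
False [ 0.59177725 -0.09347605  0.07706269] [ 0.45416738 -1.32093055  6.23189425] 0.05903677316404302 28.51668030023575
```

View pics/s2b.png

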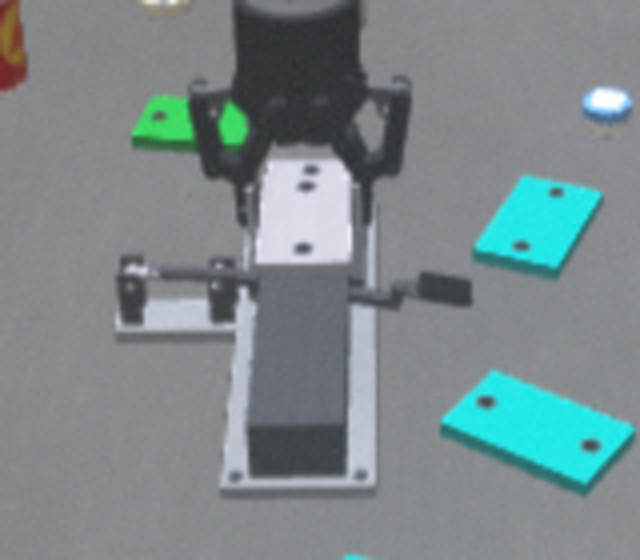

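The side view shows the plate slid about 40 mm over the gap. The gate is down and the next plate's hole is visible behind, still in place. I'll continue to the rest.

```bash
python3 - <<'E'
from h import *
q=quat(1); G=np.array([.5832,.0242])
a=r.move_straight([*G,.0765],speed=.06,max_force=25); st=r.read_state(); print(a,st['time_s'],st['eef_pos'],st['contact_force'],st['grip_width'])
r.move_straight([*G,.0757],speed=.01,max_force=8); r.hold(.3)
command_gripper(.085); r.move_straight([*G,.16],speed=.12)
r.reach([.56,-.10,.26],q); r.hold(.3); st=r.read_state(); im,d=grab('wrist','w3'); print(st['time_s'],st['eef_pos'])
import pickle; pickle.dump(st,open('st3.pkl','wb'))
cv2.imwrite('pics/w3b.png',cv2.resize(im[0:300,120:520,::-1],None,fx=2,fy=2,interpolation=cv2.INTER_CUBIC))
E
```

```text
False 12.65 [0.58287569 0.02435842 0.07618108] [-0.50367247  0.41995727 -5.66197931] 0.059006458063359295
15.4167 [ 0.55997037 -0.09886558  0.25900964]
```

View pics/w3b.png

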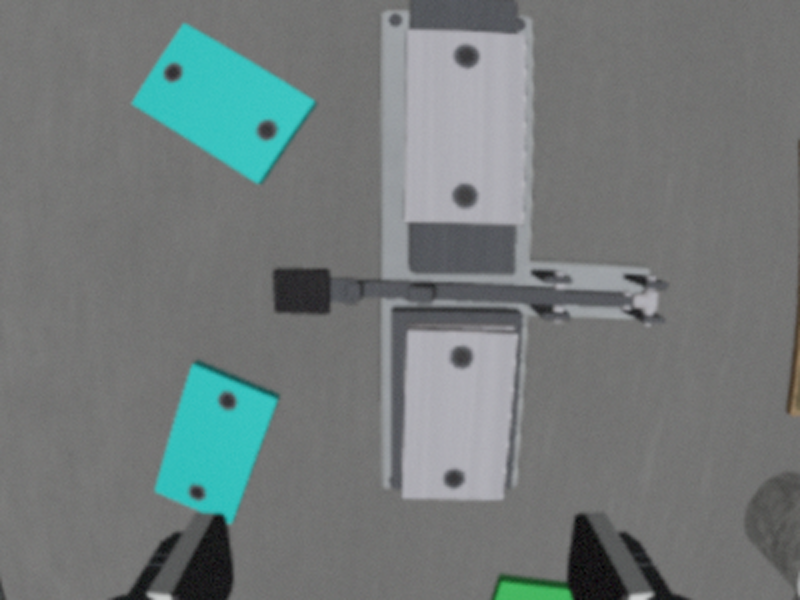

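The plate lies on the rest with holes at crop (466,56) and (465,196). The middle plate's holes are at (461,357) and (455,478), and the gate is down. One check of the numbers before handing in.

```bash
python3 - <<'E'
from h import *
import pickle; st=pickle.load(open('st3.pkl','rb'))
for nm,z,pts in(('plate',.065,[(466,56),(465,196)]),('mid',.054,[(461,357),(455,478)]),('restedge',.053,[(410,271),(515,273)]),('plate end',.065,[(405,222),(524,223)])):
    P=np.array([wrist_w(st,120+x/2,y/2,z)[:2] for x,y in pts]);c=P.mean(0);o=c-[.5887,-.0515]
    print(nm,'stand',round(o@ax,4),round(o@ay,4),[((p-c)@ax*1e3).round(1) for p in P],[((p-c)@ay*1e3).round(1) for p in P])
E
```

```text
plate stand -0.0006 0.0766 [np.float64(0.1), np.float64(-0.1)] [np.float64(36.2), np.float64(-36.2)]
mid stand -0.0003 -0.0816 [np.float64(0.5), np.float64(-0.5)] [np.float64(36.0), np.float64(-36.0)]
restedge stand 0.0001 0.0006 [np.float64(-27.8), np.float64(27.8)] [np.float64(0.1), np.float64(-0.1)]
plate end stand -0.0005 0.0272 [np.float64(-30.1), np.float64(30.1)] [np.float64(-0.4), np.float64(0.4)]
```

```bash
python3 -c "
from h import *
print(r.finish_job())"
```

```text
the job is handed in; nothing more can be done
None
```

The job is handed in at about 15 s of the 48 s allowed: the gate snapped down and stayed down, the top plate lies square on the rest about 1–2 mm off centre, and by the last picture the middle plate is within about 2 mm of its place (the lowest is hidden beneath it) and the bystanders were not touched.

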